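# Couple the probe plug to the capped push-fit fitting

### The arm

A 6-joint arm with a two-finger parallel gripper is mounted at the origin on a cart in front of the work surface, level with it; the furniture and walls round the work are solid. World frame = base frame: x ahead of the robot, y to its left, z up, the work surface at z = 0. Lengths are in m, angles in degrees, forces in N, time in s.
With the tool pointing down it reaches from about 0.4 to 0.825 m from the base axis. Payload 7 kg.
Tool frame: the origin (TCP) lies at the very end of the fingers, on their centre line; the grasp point (between the pads) lies 19 mm behind it (r.hold_point_z is the distance from the TCP to the grasp point, in m); z points along the fingers, y is the line along which they close (so a half turn about z gives the same grasp; the last joint's range is limited). The gripper opens to 88 mm and grips with 3 to 60 N. Pads are 19 mm wide; open, the fingers measure 130 mm over their backs; the gripper's body (78 mm by 193 mm) begins 47 mm behind the grasp point.
Start: joints at [-54.024, 20.546, 0.682, 0, -70.136, -16.507], TCP at [0.225, -0.636, 0.195] pointing down, gripper open.
Joint ranges: [-176.03, 176.03], [-82.01, 121.73], [-58.28, 71.71], [-173.87, 95.51], [-174.79, -0.11], [-173.66, 173.66]. Speed limits (degrees/s): [136.94, 136.94, 172.46, 180, 180, 180].

### API

Orientations are given as [roll, pitch, yaw] about the fixed x, y, z axes, in that order (R = Rz(yaw) Ry(pitch) Rx(roll)).
In Python, from plant import telemetry, vision, workorder, r gives the robot as it stands.
- The arm moves only by the tool move_arm, never from a script. Its argument "plan" is a list of rows, each a list of 7 numbers: the opening, from -1 (shut) to 1 (fully open), so that 0 is half open, then the shift along the world's x, y, z in m, then the turn, a rotation vector about the world's x, y, z in degrees. In form: [[fingers, dx, dy, dz, ax, ay, az], ...]. A call has 1 to 20 rows; each row shifts and turns the commanded pose from where the row before left it; what a row does not reach is not made up. A row lasts 1/8 s, in which the tool goes at most 62.5 mm and 10.7 degrees, less where a joint would pass 70% of its speed; a pose out of reach is approached as far as the arm can. A call is refused whole if a number of a shift passes 0.0625 or a number of a turn 10.7, either way. A call with a gripper value outside its range is refused whole. The fingers move at their own pace and stop on an object; "force" is the grip in N (left out, the last holds). Time passes only in rows, so rows that do not move let the fingers close. It gives the time, the measured TCP pose, the force, the opening and the grip force at its end, in the units of the state.
- telemetry.get_state(): the state, without advancing time (a new reading comes with each control period).
- vision.capture(name): name is "scene" or "top"; returns a dict with "img" (384x512x3 uint8, red, green, blue), "depth" (384x512 float32, m along the optical axis (not along the pixel's ray), 0 where there is no reading), "intrinsics" (3x3 intrinsics, pixels), "D" ([k1, k2, p1, p2, k3] as OpenCV has them; the pictures are not rectified), "R" (3x3) and "t" (3): a world point X has camera coordinates R X + t. Camera axes: x right, y down, z forward; pixel columns grow to the right and rows downward; lengths in m; the calibration is good to about 2 mm. A picture is of the moment at which its call begins.
- workorder.close_job(): hands the job in; it is judged then, once.
The state is a dict: "time_s": time; "joints": joint angles; "qd": joint speeds; "joint_torque": joint torques, N m; "tcp_pos": TCP position; "eef_rot": TCP orientation; "contact_force": force on the tool from outside, world axes, zero at the start; "moment": the same for the moment, N m; "gripper_width": finger opening in m; "gripper_force": force on a finger pad.
Only numpy, scipy, OpenCV 4.12 (cv2) and the standard library are available. Lean on these libraries where they do the work, as an engineer would, in place of code of your own. Each camera call takes 0.05 s, during which the arm holds its last target. There are 200 camera calls.

### The job

Take the dust cap off the capped push-fit fitting and stand it, the right way up, on the cork mat. Then lift the metal plug out of its grey holder and push it straight down into the uncapped fitting until it locks, so that it stays in when you let go: push gently and by feel, since the depth at which it locks is not known, and do not ram it against the stop (push and side loads on the fitting must stay below 35 N in all, so press with little more than 15 N). Leave the other things on the bench where they are.

Things in the scene. Friction and masses are not known exactly. Their poses are not given: they have to be found in the camera images.
- mouth (a point): Centre of the open end of the fitting to be coupled (under the dust cap at the start), 90 mm above the bench; z up along the 22 mm bore (small chamfer). Inside are a valve spring (1 to 6 N) and sprung catches: passing these takes 4 to 9 N in all, then the force dips as they snap into the plug's groove, its tip 32 to 56 mm below the mouth (varies from fitting to fitting, not measured).
- coupled_fitting: The other fitting, of the same make, with a plug already locked in it (its grip stands up to 148 mm above the bench); origin at the centre of its underside. Fixed; leave alone.
- cap_center (a point): Centre of the loose black dust cap, half-way up: 44 mm diameter, 28 mm high, fluted, closed at the top, with a 10 mm deep recess below that sits over the fitting's neck. z axis up when it is the right way up. It lifts straight off. Its lower edge is 14 mm below this point.
- mat_top (a point): Centre of the upper face of the cork mat (90 x 80 mm, 4 mm thick, fixed on the bench).
- plug_center (a point): Centre of the metal plug's grip, an upright cylinder, 26 mm diameter, 36 mm high, with dark grooves; z up. Below it a 30 mm flange (18 to 22 mm below this point) and a 20 mm stem with a catch groove, ending in a coned tip 84 mm below this point. About 0.1 kg. At the start it stands in the holder, flange on the holder's top.
- holder_top (a point): Centre of the upper face of the grey holder block (60 x 60 mm, 74 mm high, fixed, 23 mm hole 70 mm deep); the plug lifts straight out, its tip is clear after 65 mm.
- vial: Bystander: small glass vial with screw cap, 25 mm diameter, 52 mm high; origin under its centre. Leave alone.
- puck: Bystander: flat round sample puck, 31 mm diameter, 11 mm high. Leave alone.
- nut: Bystander: hexagon nut, 27 mm, 13 mm high. Leave alone.
- dish: Bystander: petri dish, 67 mm diameter, 14 mm high. Leave alone.
- ring: Bystander: centring ring, 40 mm diameter, 8 mm high. Leave alone.
- plug: The plug of point plug_center; this origin is the middle of its coned tip.
- cap: The dust cap of point cap_center; this origin is the middle of its lower edge.
- fitting: The fitting of point mouth; origin at the centre of its underside. Fixed to the bench: 72 mm square plate, 52 mm round body 58 mm high, 34 mm round neck up to the mouth. A solid stop lies about 1.5 mm below the locking depth; there the force climbs steeply past 12 N, which tells that the plug has locked. An unlocked plug is pushed back out some 20 mm by the valve spring; a locked one resists a pull.
Mind the look-alikes: they are no part of the job. There is more than one size of the plug; the job needs the smallest.

How it is judged (in metres and radians):
On the way, in this order (a step that is already met when the one before it is completed fails the run):
1. the dust cap stands upright on the mat, let go (horizontal distance between cap_center and mat_top below 0.035 m and z of cap_center in the frame of mat_top below 0.018 m and angle between cap_center's own z axis and vertical below 0.1 rad and contact force between the fingers and cap below 0.1 N and linear speed of cap below 0.02 m/s), for 0.2 s.
2. the plug is locked in the fitting, let go (horizontal distance between plug_center and mouth below 0.006 m and angle between plug_center's own z axis and vertical below 0.12 rad and z of plug_center in the frame of mouth between 0.024 and 0.0535 m and contact force between the fingers and plug below 0.1 N and linear speed of plug below 0.02 m/s), for 0.3 s.
At the end, for the whole second after the job is handed in: Plug locked in the fitting that was capped: upright within 0.12 rad, centred within 6 mm, grip centre 24 to 53.5 mm above the mouth (unlocked it stands higher). Cap upright within 0.1 rad on the mat, its centre within 35 mm of the mat's. Both let go and at rest (horizontal distance between cap_center and mat_top below 0.035 m and z of cap_center in the frame of mat_top below 0.018 m and angle between cap_center's own z axis and vertical below 0.1 rad and horizontal distance between plug_center and mouth below 0.006 m and angle between plug_center's own z axis and vertical below 0.12 rad and z of plug_center in the frame of mouth between 0.024 and 0.0535 m and linear speed of each of plug, cap below 0.02 m/s); the robot touches nothing.
It fails at once if the plug loads the fitting with more than 35 N, downward push and side loads added up (contact force between plug and fitting above 35 N).
It fails at once if the dust cap is tipped over (more than 0.8 rad) (angle between cap_center's own z axis and vertical above 0.8 rad).
It fails at once if the plug is tipped over (more than 0.8 rad) (angle between plug_center's own z axis and vertical above 0.8 rad).
It fails at once if a bystander (vial, puck, nut, dish or ring) is moved more than 20 mm (distance of any of vial, puck, nut, dish, ring from where it was at the start of the episode above 0.02 m).
It also fails if it takes over 64 s, if anything falls off the work surface, if the arm or the gripper's body presses on something with over 40 N, if the wrist force passes 120 N, or if a joint passes its speed limit or range.

## Working session

There is one attempt and no reset: what is moved stays moved. The work goes in short steps, Python scripts to look and compute and a tool call to move; the robot and the scene stay as the last step left them, time stands still between calls to the robot, and variables do not carry over. Pictures are saved under pics/ and viewed, at most 10 in all, crops included, and the job is handed in when it is done.

Besides the shell and the picture viewer there is one more tool, called after "Emit:" by a JSON object that holds its "fn" and its "kwargs", one argument or row to a line. move_arm: Moves the arm, as the interface text tells. Its arguments: {"type":"object","properties":{"plan":{"type":"array"},"force":{"type":"number"}},"required":["plan"]}

```bash
ls; mkdir -p pics
cat > h.py <<'E'
import numpy as np, cv2
from plant import telemetry, vision, workorder, r
def cap(name,save=None):
    c=vision.capture(name)
    if save: cv2.imwrite('pics/'+save,cv2.cvtColor(c['img'],cv2.COLOR_RGB2BGR))
    return c
def ray(c,uv):
    p=cv2.undistortPoints(np.array([[uv]],float),c['intrinsics'],np.array(c['D']))[0,0]
    R=np.array(c['R']);o=-R.T@np.array(c['t']);d=R.T@np.array([p[0],p[1],1.]);return o,d
def onplane(c,uv,z):
    o,d=ray(c,uv);return o+d*(z-o[2])/d[2]
def pt(c,uv):
    o,d=ray(c,uv);return o+d*float(c['depth'][int(uv[1]),int(uv[0])])
E
python3 - <<'E'
from h import *
a=cap('scene','s0.png');b=cap('top','t0.png')
for c in (a,b):print(-np.array(c['R']).T@c['t'],c['intrinsics'][0,0])
s=telemetry.get_state();print(s)
A=np.vstack([cv2.imread('pics/s0.png')]);
E
```

```text
pics
[-0.00605653 -0.71318063  1.1317661 ] 443.45265940867915
[ 0.40423137 -0.15755288  1.03059159] 396.75148565925963
{'time_s': 0.1, 'joints': array([-5.40262961e+01,  2.05869813e+01,  6.38593040e-01, -1.55806878e-02,
       -7.01364458e+01, -1.65065383e+01]), 'qd': array([-0.04366017,  0.02222728,  0.09184482,  0.06976679, -0.0399073 ,
       -0.0045223 ]), 'joint_torque': array([-2.34384905e-03, -5.84161627e+01,  2.93747878e+01,  7.01560646e+00,
        1.01032850e-02, -6.46753597e-05]), 'tcp_pos': array([ 0.22474426, -0.63597038,  0.19442388]), 'eef_rot': array([ 1.79914500e+02, -1.00613728e-02, -1.60538132e+02]), 'contact_force': array([-0.14177193, -0.0232432 , -0.19851973]), 'moment': array([ 0.00967851, -0.00875056,  0.03048477]), 'gripper_force': 0.0, 'gripper_width': 0.0879565851409167}
```

View pics/s0.png

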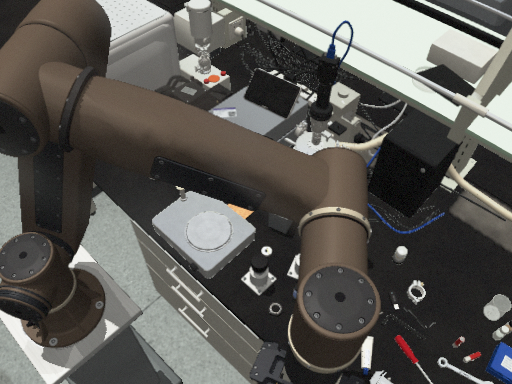

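View pics/t0.png

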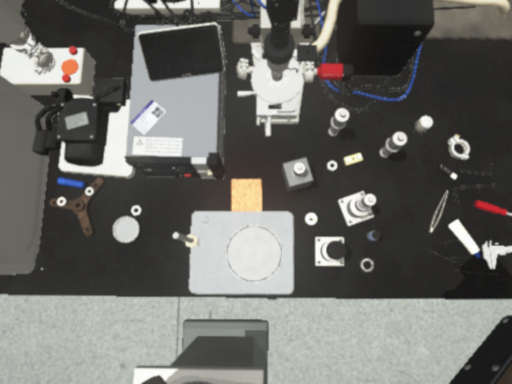

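The top view shows the mat at (246,194), the grey holder with a plug at (298,173), the capped fitting at (330,250) and the coupled one at (357,207). Plug-like items also stand at (340,120), (396,143) and (424,124). I'll enlarge this area to check.

Run:
```python
from h import *
c=cap('top','t1.png');i=cv2.imread('pics/t1.png')
cv2.imwrite('pics/crop.png',cv2.resize(i[95:285,225:475],None,fx=3.2,fy=3.15,interpolation=cv2.INTER_CUBIC))
for n,uv in dict(hold=(290,165),plug=(299,168),mat=(246,194),fit=(320,262),cap=(333,248),coup=(370,200),p1=(342,114),p2=(400,136),p3=(425,121)).items(): print(n,pt(c,uv).round(3))
```

```text
hold [ 0.647 -0.224  0.071]
plug [ 0.627 -0.241  0.124]
mat [ 0.585 -0.112  0.003]
fit [ 0.411 -0.302  0.012]
cap [ 0.442 -0.319  0.106]
coup [ 0.547 -0.396  0.155]
p1 [ 0.754 -0.343  0.143]
p2 [ 0.702 -0.478  0.138]
p3 [ 0.774 -0.579  0.047]
```

View pics/crop.png

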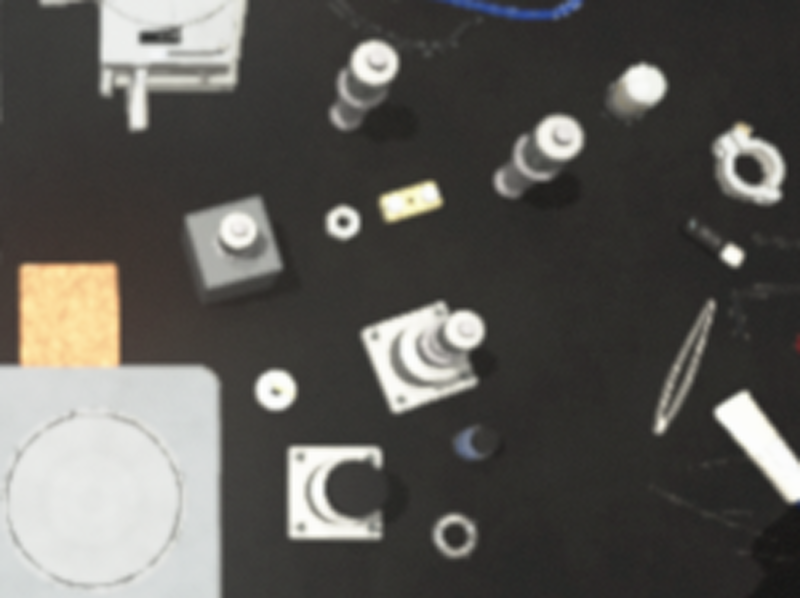

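Named candidates: the holder plug (299,168), the tall free-standing plugs (340,120) and (396,143) with tops at about 0.14 m, and the plug at (367,200), which is already locked. The holder plug fits: it stands in the grey block and has the thinnest grip. The capped fitting is the one with the black disc at (330,250). Next I'll measure these points and the neighbouring heights.

```bash
cat >> h.py <<'E'
def cloud(c):
    h,w=c['depth'].shape;u,v=np.meshgrid(np.arange(w),np.arange(h))
    p=cv2.undistortPoints(np.stack([u,v],-1).reshape(-1,1,2).astype(float),c['intrinsics'],np.array(c['D'])).reshape(h,w,2)
    d=c['depth'];P=np.dstack([p[...,0]*d,p[...,1]*d,d])
    P=(P-np.array(c['t']))@np.array(c['R']);P[d==0]=np.nan
    return P
def blob(c,P,xy,rad,z0,z1,zp):
    "ray-cast centre of min circle of the pixels in a height band near xy, on plane zp"
    m=(np.hypot(P[...,0]-xy[0],P[...,1]-xy[1])<rad)&(P[...,2]>z0)&(P[...,2]<z1)
    k,l,s,_=cv2.connectedComponentsWithStats(m.astype(np.uint8)); j=1+np.argmax(s[1:,4])
    uv=np.argwhere(l==j)[:,::-1].astype(float)
    w=np.array([onplane(c,q,zp)[:2] for q in uv]).astype(np.float32)
    cc,rr=cv2.minEnclosingCircle(w)
    return 'mean',w.mean(0).round(4),'circ',np.round(cc,4),round(rr,4),'z',np.nanmedian(P[l==j][:,2]).round(4),len(uv)
E
python3 - <<'E'
from h import *
c=cap('top');P=cloud(c)
print('cap',blob(c,P,(.442,-.319),.05,.098,.12,.108))
print('plug top',blob(c,P,(.627,-.241),.03,.105,.135,.114))
print('plug boss',blob(c,P,(.627,-.241),.03,.119,.135,.122))
m=(np.hypot(P[...,0]-.627,P[...,1]+.241)<.03);print('plugz',np.sort(P[m][:,2])[-40:].round(3))
print('holder',blob(c,P,(.627,-.241),.05,.06,.085,.074))
print('coup top',blob(c,P,(.547,-.396),.04,.13,.17,.148))
hsv=cv2.cvtColor(c['img'],cv2.COLOR_RGB2HSV);m=cv2.inRange(hsv,(8,80,120),(25,255,255));m[:170]=0;m[215:]=0;m[:,:222]=0;m[:,270:]=0
q=np.argwhere(m)[:,::-1];print('mat px',q.min(0),q.max(0));
for uv in (q.min(0),q.max(0)):print(onplane(c,uv.astype(float),.004).round(3))
print('heights cm; rows x .72->.38, cols y 0.02->-.48')
for x in np.arange(.72,.37,-.03):
    print('%.2f'%x,*['%3d'%round(100*np.nanmax(np.append(P[(abs(P[...,0]-x)<.015)&(abs(P[...,1]-y)<.015)][:,2],-.01))) for y in np.arange(.03,-.48,-.03)])
E
```

```text
cap ('mean', array([ 0.4392, -0.3268], dtype=float32), 'circ', array([ 0.4387, -0.3266]), 0.0227, 'z', np.float64(0.1059), 299)
plug top ('mean', array([ 0.6304, -0.2421], dtype=float32), 'circ', array([ 0.6302, -0.2423]), 0.0135, 'z', np.float64(0.1124), 94)
plug boss ('mean', array([ 0.6317, -0.2423], dtype=float32), 'circ', array([ 0.6298, -0.2414]), 0.0054, 'z', np.float64(0.1215), 19)
plugz [0.113 0.113 0.113 0.113 0.113 0.113 0.113 0.114 0.114 0.114 0.114 0.114
 0.114 0.115 0.115 0.115 0.115 0.115 0.116 0.117 0.118 0.119 0.119 0.12
 0.12  0.121 0.121 0.121 0.121 0.121 0.122 0.122 0.122 0.122 0.123 0.123
 0.123 0.123 0.124 0.126]
holder ('mean', array([ 0.6283, -0.2414], dtype=float32), 'circ', array([ 0.6305, -0.242 ]), 0.0416, 'z', np.float64(0.072), 483)
coup top ('mean', array([ 0.5492, -0.3958], dtype=float32), 'circ', array([ 0.5491, -0.3961]), 0.0146, 'z', np.float64(0.1465), 121)
mat px [231 178] [262 210]
[ 0.628 -0.072  0.004]
[ 0.543 -0.155  0.004]
heights cm; rows x .72->.38, cols y 0.02->-.48
0.72  16  16  16  16   0   0  13  14   0   0   0   0   0   0   0   0  12
0.69  16  16  16  16   0   0   0   0   0   0   0   0   1   1   2   2  13
0.66  17  17  17  16   0   0   0   0   7   8   8   0   2   1   2   0   0
0.63  16  16  16  16   1   1   1   0   8  13   8   0   0   0   0   0   0
0.60  13   0   0   0   1   1   1   0   8   8   8   0   0   0   1   1   0
0.57   0   0   0   0   1   1   1   0   0   0   0   0   0   5  15  15   0
0.54   6   6   6   6   6   6   6   6   6   6   1   1   0   6  16  15   1
0.51   6   6   6   6   6   6   7   6   6   6   1   1   0   1   4   1   0
0.48  12  12   6   6   7   7   7   7   6   6   0   1   1   1   0   5   5
0.45  12  29   6   6   7   7   7   7   6   6   0  11  11  11   0   0   0
0.42   6   6   6   6   7   7   7   7   6   6   0  11  11  11   0   1   1
0.39   6   6   6   6   7   7   7   7   6   6   0   0   0   1   1   1   1
```

Emit:
{"fn": "move_arm", "kwargs": {
  "plan": [
    [1, 0.0214, 0.0309, 0, 0, 0, -1.8],
    [1, 0.0214, 0.0309, 0, 0, 0, -1.8],
    [1, 0.0214, 0.0309, 0, 0, 0, -1.8],
    [1, 0.0214, 0.0309, 0, 0, 0, -1.8],
    [1, 0.0214, 0.0309, 0, 0, 0, -1.8],
    [1, 0.0214, 0.0309, 0, 0, 0, -1.8],
    [1, 0.0214, 0.0309, 0, 0, 0, -1.8],
    [1, 0.0214, 0.0309, 0, 0, 0, -1.9],
    [1, 0.0214, 0.0309, 0, 0, 0, 0],
    [1, 0.0214, 0.0309, 0, 0, 0, 0],
    [1, 0, 0, 0, 0, 0, 0],
    [1, 0, 0, 0, 0, 0, 0]
  ],
  "force": 20
}}

```text
time_s: 1.7
tcp_pos: [0.4388, -0.3274, 0.1952]
eef_rot: [180.0, -0.0, -175.0]
contact_force: [-0.1, -0.4, 0.3]
gripper_width: 0.0876
gripper_force: 0.0
```

Run:
```python
from h import *
c=cap('top');P=cloud(c)
m=(P[...,2]>.12)&(P[...,2]<.2)&(P[...,0]>.55)&(P[...,0]<.75)&(P[...,1]>-.1)&(P[...,1]<-.03);q=P[m];print('instr',np.percentile(q[:,0],[0,1,5]),np.percentile(q[:,1],[0,1,5]))
m=(P[...,2]>.04)&(P[...,2]<.1)&(P[...,0]>.5)&(P[...,0]<.59)&(P[...,1]>-.18)&(P[...,1]<-.08);q=P[m];print('hotpl',np.percentile(q[:,0],[95,99,100]))
m=(P[...,2]>.1)&(abs(P[...,0]-.45)<.08)&(abs(P[...,1])<.06);q=P[m];print('probe',len(q),q.min(0),q.max(0))
b=cap('scene','s1.png');Q=cloud(b)
print('cap',blob(b,Q,(.439,-.327),.05,.098,.12,.108))
print('plug',blob(b,Q,(.63,-.242),.03,.107,.118,.114))
print(telemetry.get_state()['tcp_pos'])
```

```text
instr [0.71680789 0.71824031 0.72065275] [-0.05141747 -0.05059448 -0.05029118]Traceback (most recent call last):
  File "<stdin>", line 4, in <module>
    return _quantile_unchecked(
        a, q, axis, out, overwrite_input, method, keepdims, weights)
    return _ureduce(a,
                    func=_quantile_ureduce_func,
    ...<5 lines>...
                    overwrite_input=overwrite_input,
                    method=method)
    r = func(a, **kwargs)
    result = _quantile(arr,
                       quantiles=q,
    ...<2 lines>...
                       out=out,
                       weights=wgt)
    slices_having_nans = np.isnan(arr[-1, ...])
                                  ~~~^^^^^^^^^
IndexError: index -1 is out of bounds for axis 0 with size 0
```

Emit:
{"fn": "move_arm", "kwargs": {
  "plan": [
    [1, 0, 0, -0.03, 0, 0, 0],
    [1, 0, 0, -0.03, 0, 0, 0],
    [1, 0, 0, -0.025, 0, 0, 0],
    [1, 0, 0, -0.015, 0, 0, 0],
    [1, 0, 0, -0.007, 0, 0, 0],
    [1, 0, 0, 0, 0, 0, 0],
    [-1, 0, 0, 0, 0, 0, 0],
    [-1, 0, 0, 0, 0, 0, 0],
    [-1, 0, 0, 0, 0, 0, 0],
    [-1, 0, 0, 0, 0, 0, 0],
    [-1, 0, 0, 0, 0, 0, 0],
    [-1, 0, 0, 0, 0, 0, 0]
  ],
  "force": 20
}}

```text
time_s: 3.25
tcp_pos: [0.4389, -0.3274, 0.0883]
eef_rot: [-180.0, -0.0, -175.0]
contact_force: [0.4, -0.3, -0.5]
gripper_width: 0.033
gripper_force: 0.0
```

Run:
```python
from h import *
b=cap('scene','s2.png');i=cv2.imread('pics/s2.png')
print(telemetry.get_state()['gripper_width'],telemetry.get_state()['gripper_force'])
p,_=cv2.projectPoints(np.array([[.439,-.327,.1]]),cv2.Rodrigues(np.array(b['R']))[0],np.array(b['t']),b['intrinsics'],np.array(b['D']));u,v=p[0,0].astype(int);print(u,v)
cv2.imwrite('pics/s2c.png',cv2.resize(i[max(v-80,0):v+80,max(u-100,0):u+100],None,fx=3.7,fy=3.7))
```

```text
0.02942158969067301 0.0
259 261
```

View pics/s2c.png

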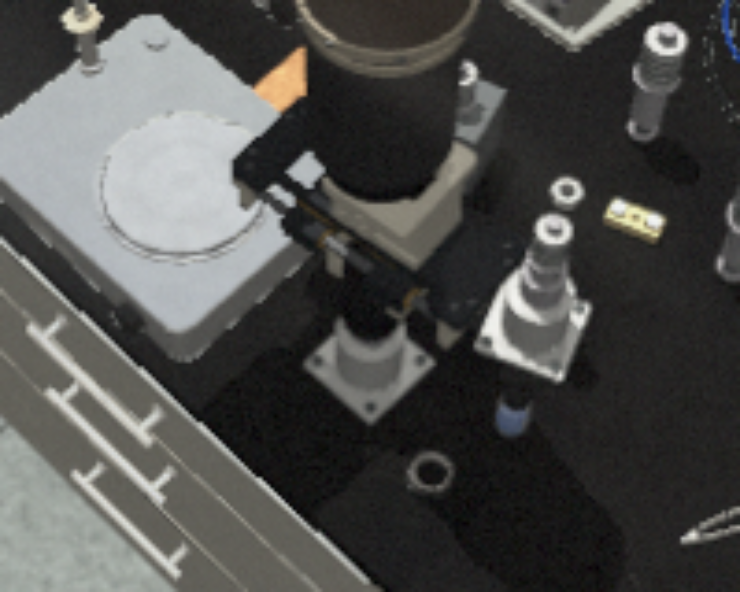

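The crop shows the cap at (370,300) between the fingertips at (335,260) and (450,335). They still look open, although the reading says 29 mm and is falling. I'll wait a few rows and check again.

Emit:
{"fn": "move_arm", "kwargs": {
  "plan": [
    [-1, 0, 0, 0, 0, 0, 0],
    [-1, 0, 0, 0, 0, 0, 0],
    [-1, 0, 0, 0, 0, 0, 0],
    [-1, 0, 0, 0, 0, 0, 0]
  ]
}}

```text
time_s: 3.8
tcp_pos: [0.439, -0.3274, 0.0883]
eef_rot: [-180.0, 0.0, -175.0]
contact_force: [-0.3, 0.3, -0.9]
gripper_width: 0.0004
gripper_force: 0.0
```

Run:
```python
from h import *
b=cap('scene','s3.png');i=cv2.imread('pics/s3.png')
s=telemetry.get_state();print(s['gripper_width'],s['gripper_force'])
cv2.imwrite('pics/s3c.png',cv2.resize(i[225:300,220:300],None,fx=7,fy=7,interpolation=cv2.INTER_CUBIC))
```

```text
0.0005904130325715313 0.0
```

View pics/s3c.png

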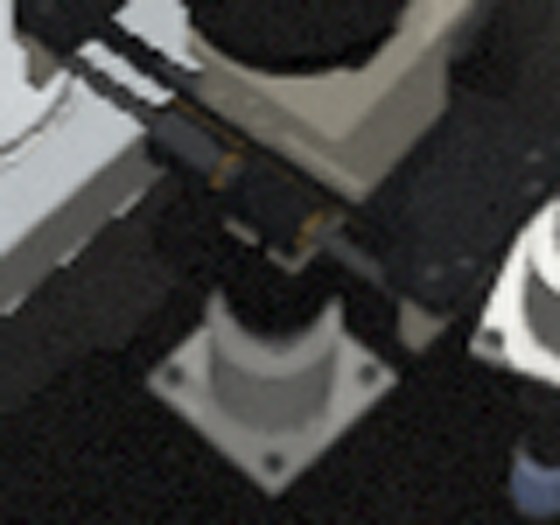

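The fingers closed to 0 mm with no force. The fingertips at crop (260,250) sit above or behind the cap, which is still on the fitting at (275,320). I'll measure both with depth.

Run:
```python
from h import *
b=cap('scene');Q=cloud(b)
for cu,cv in [(235,225),(260,243),(285,262),(295,255),(275,285),(275,300),(275,320),(275,335),(240,310),(310,310),(215,300),(335,300),(275,400),(275,470),(415,335),(230,170),(320,225)]:
    u,v=220+cu/7,225+cv/7;print((cu,cv),Q[int(v),int(u)].round(3),b['img'][int(v),int(u)])
c=cap('top');P=cloud(c)
m=(np.hypot(P[...,0]-.439,P[...,1]+.327)<.06)&(P[...,2]<.13);print(m.sum(),P[m].mean(0))
s=telemetry.get_state();print(s['tcp_pos'],s['joints'])
```

```text
(235, 225) [ 0.427 -0.315  0.124] [82 80 72]
(260, 243) [ 0.428 -0.327  0.126] [16 17 18]
(285, 262) [ 0.429 -0.338  0.124] [74 74 66]
(295, 255) [ 0.406 -0.364  0.188] [47 47 43]
(275, 285) [ 0.427 -0.336  0.107] [13 17 15]
(275, 300) [ 0.422 -0.341  0.109] [12 13 16]
(275, 320) [ 0.422 -0.342  0.093] [17 16 18]
(275, 335) [ 0.422 -0.342  0.083] [30 31 31]
(240, 310) [ 0.416 -0.33   0.092] [11  8  3]
(310, 310) [ 0.434 -0.348  0.091] [16 19 16]
(215, 300) [ 0.451 -0.281 -0.003] [77 77 75]
(335, 300) [ 0.485 -0.317 -0.003] [43 44 43]
(275, 400) [ 0.418 -0.347  0.038] [92 92 89]
(275, 470) [ 0.406 -0.36   0.012] [87 89 86]
(415, 335) [ 0.406 -0.418  0.202] [103  99  90]
(230, 170) [ 0.409 -0.327  0.199] [59 58 53]
(320, 225) [ 0.412 -0.368  0.205] [64 62 53]
265 [ 0.39882581 -0.32149459  0.00225346]
[ 0.43895347 -0.32738898  0.08826424] [-1.62139878e+01  1.41367239e+01 -2.37308936e+01  4.26457302e-05
 -5.21328595e+01 -6.88156818e+01]
```

Run:
```python
from h import *
print([(k,getattr(r,k)) for k in dir(r) if not k.startswith('_') and not callable(getattr(r,k))],[k for k in dir(r) if not k.startswith('_')])
```

```text
[('hold_point_z', 0.0188)] ['Unreachable', 'hold_point_z']
```

Emit:
{"fn": "move_arm", "kwargs": {
  "plan": [
    [1, 0, 0, 0, 0, 0, 0],
    [1, 0, 0, 0, 0, 0, 0],
    [1, 0, 0, 0, 0, 0, 0],
    [1, 0, 0, 0, 0, 0, 0],
    [1, 0, 0, 0, 0, 0, 0],
    [1, 0, 0, 0, 0, 0, 0],
    [1, 0, 0, 0, 0, 0, 0],
    [1, 0, 0, 0, 0, 0, 0],
    [1, 0, 0, 0, 0, 0, 0],
    [1, 0, 0, 0, 0, 0, 0]
  ]
}}

```text
time_s: 5.2
tcp_pos: [0.439, -0.3274, 0.0883]
eef_rot: [180.0, 0.0, -175.0]
contact_force: [0.7, -0.0, -1.3]
gripper_width: 0.0871
gripper_force: 0.0
```

Run:
```python
from h import *
b=cap('scene','s4.png');Q=cloud(b);i=cv2.imread('pics/s4.png')
# finger front faces: x within .42-.435, y near -.327+-.06
for lo,hi in ((-.40,-.36),(-.29,-.25)):
    m=(abs(Q[...,0]-.432)<.016)&(Q[...,1]>lo)&(Q[...,1]<hi)&(Q[...,2]>.06)&(Q[...,2]<.19)
    q=Q[m];print(lo,len(q),np.percentile(q,[0,2,50],axis=0).round(3) if len(q) else '')
cv2.imwrite('pics/s4c.png',cv2.resize(i[205:300,200:310],None,fx=7,fy=6.3,interpolation=cv2.INTER_CUBIC))
```

```text
-0.4 7 [[ 0.428 -0.385  0.119]
 [ 0.428 -0.385  0.119]
 [ 0.43  -0.38   0.127]]
-0.29 71 [[ 0.42  -0.287  0.118]
 [ 0.421 -0.287  0.12 ]
 [ 0.426 -0.283  0.144]]
```

View pics/s4c.png

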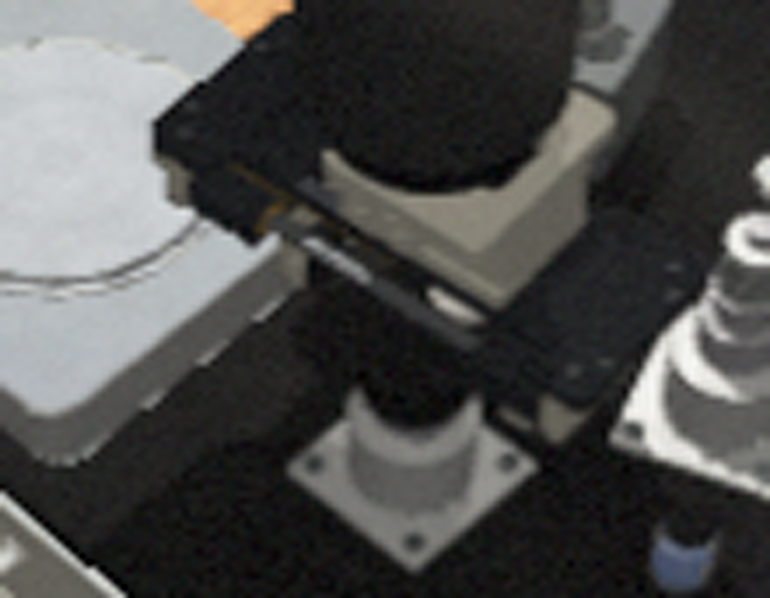

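With the gripper open, the fingertips (crop (290,280) and (530,420)) measure z≈0.118, while the reported TCP is 0.088. The true tips are therefore about 30 mm higher than reported, and x and y agree. I'll lower by that amount and grip again.

Emit:
{"fn": "move_arm", "kwargs": {
  "plan": [
    [1, 0, 0, -0.01, 0, 0, 0],
    [1, 0, 0, -0.01, 0, 0, 0],
    [1, 0, 0, -0.005, 0, 0, 0],
    [1, 0, 0, -0.004, 0, 0, 0],
    [-1, 0, 0, 0, 0, 0, 0],
    [-1, 0, 0, 0, 0, 0, 0],
    [-1, 0, 0, 0, 0, 0, 0],
    [-1, 0, 0, 0, 0, 0, 0],
    [-1, 0, 0, 0, 0, 0, 0],
    [-1, 0, 0, 0, 0, 0, 0],
    [-1, 0, 0, 0, 0, 0, 0]
  ],
  "force": 20
}}

```text
time_s: 6.62
tcp_pos: [0.439, -0.3274, 0.0594]
eef_rot: [-180.0, 0.0, -175.0]
contact_force: [-0.0, 1.7, 1.7]
gripper_width: 0.0435
gripper_force: 20.0
```

Emit:
{"fn": "move_arm", "kwargs": {
  "plan": [
    [-1, 0, 0, 0.01, 0, 0, 0],
    [-1, 0, 0, 0.02, 0, 0, 0],
    [-1, 0, 0, 0.035, 0, 0, 0],
    [-1, 0, 0, 0.035, 0, 0, 0],
    [-1, 0.013, 0.0205, 0, 0, 0, 0],
    [-1, 0.013, 0.0205, 0, 0, 0, 0],
    [-1, 0.013, 0.0205, 0, 0, 0, 0],
    [-1, 0.013, 0.0205, 0, 0, 0, 0],
    [-1, 0.013, 0.0205, 0, 0, 0, 0],
    [-1, 0.013, 0.0205, 0, 0, 0, 0],
    [-1, 0.013, 0.0205, 0, 0, 0, 0],
    [-1, 0.013, 0.0205, 0, 0, 0, 0],
    [-1, 0.013, 0.0205, 0, 0, 0, 0],
    [-1, 0.012, 0.0205, 0, 0, 0, 0],
    [-1, 0, 0, 0, 0, 0, 0]
  ]
}}

```text
time_s: 8.5
tcp_pos: [0.5689, -0.1209, 0.1592]
eef_rot: [180.0, -0.0, -174.9]
contact_force: [0.0, -0.4, -0.4]
gripper_width: 0.0429
gripper_force: 20.0
```

Run:
```python
from h import *
b=cap('scene','s5.png');Q=cloud(b)
s=telemetry.get_state();print(s['tcp_pos'],s['contact_force'])
for y in (-.327,):
  m=(np.hypot(Q[...,0]-.439,Q[...,1]+.327)<.03)&(Q[...,2]>.07);print('neck top z',np.percentile(Q[m][:,2],[50,90]))
hsv=cv2.cvtColor(b['img'],cv2.COLOR_RGB2HSV);m=cv2.inRange(hsv,(8,80,120),(25,255,255));q=Q[(m>0)&(abs(Q[...,2]-.004)<.01)&(Q[...,0]<.7)&(Q[...,0]>.5)];print('mat',q.min(0),q.max(0))
```

```text
[ 0.56827845 -0.12154742  0.1591382 ] [-0.50721535  0.51763739  0.25813244]
neck top z [0.08448249 0.09094534]
mat [ 0.52050341 -0.40432942 -0.00404218] [ 0.68298715 -0.06869685  0.01168474]
```

Emit:
{"fn": "move_arm", "kwargs": {
  "plan": [
    [-1, 0, 0, -0.03, 0, 0, 0],
    [-1, 0, 0, -0.03, 0, 0, 0],
    [-1, 0, 0, -0.03, 0, 0, 0],
    [-1, 0, 0, -0.03, 0, 0, 0],
    [-1, 0, 0, -0.025, 0, 0, 0],
    [-1, 0, 0, -0.015, 0, 0, 0],
    [-1, 0, 0, -0.008, 0, 0, 0],
    [-1, 0, 0, -0.004, 0, 0, 0],
    [-1, 0, 0, 0, 0, 0, 0]
  ]
}}

```text
time_s: 9.68
tcp_pos: [0.5683, -0.1224, -0.0123]
eef_rot: [-180.0, 0.0, -175.0]
contact_force: [-0.1, 0.2, -0.6]
gripper_width: 0.0433
gripper_force: 20.0
```

Emit:
{"fn": "move_arm", "kwargs": {
  "plan": [
    [-1, 0, 0, -0.002, 0, 0, 0],
    [-1, 0, 0, -0.0015, 0, 0, 0],
    [-1, 0, 0, 0, 0, 0, 0]
  ]
}}

```text
time_s: 10.05
tcp_pos: [0.568, -0.1223, -0.0162]
eef_rot: [180.0, 0.0, -175.0]
contact_force: [0.8, -0.4, 1.1]
gripper_width: 0.0437
gripper_force: 20.0
```

Emit:
{"fn": "move_arm", "kwargs": {
  "plan": [
    [-1, 0, 0, -0.001, 0, 0, 0],
    [-1, 0, 0, 0, 0, 0, 0]
  ]
}}

```text
time_s: 10.3
tcp_pos: [0.5681, -0.1224, -0.0166]
eef_rot: [-180.0, 0.0, -175.0]
contact_force: [-1.6, 0.8, 5.3]
gripper_width: 0.0432
gripper_force: 20.0
```

Emit:
{"fn": "move_arm", "kwargs": {
  "plan": [
    [0.5, 0, 0, 0, 0, 0, 0],
    [0.5, 0, 0, 0, 0, 0, 0],
    [0.5, 0, 0, 0, 0, 0, 0],
    [0.5, 0, 0, 0, 0, 0, 0],
    [0.5, 0, 0, 0, 0, 0, 0],
    [0.5, 0, 0, 0.02, 0, 0, 0],
    [0.5, 0, 0, 0.04, 0, 0, 0],
    [0.5, 0, 0, 0.05, 0, 0, 0],
    [0.5, 0, 0, 0.05, 0, 0, 0],
    [0.5, 0, 0, 0.04, 0, 0, 0],
    [0.5, 0, -0.05, 0, 0, 0, 0],
    [0.5, 0, -0.05, 0, 0, 0, 0],
    [0.5, 0, -0.05, 0, 0, 0, 0],
    [0.5, 0, -0.05, 0, 0, 0, 0],
    [0.5, -0.04, -0.05, 0, 0, 0, 0],
    [0.5, -0.04, -0.05, 0, 0, 0, 0],
    [0.5, -0.03, -0.05, 0, 0, 0, 0],
    [0.5, -0.03, -0.05, 0, 0, 0, 0],
    [0.5, 0, 0, 0, 0, 0, 0]
  ]
}}

```text
time_s: 12.68
tcp_pos: [0.427, -0.5229, 0.1821]
eef_rot: [180.0, -0.1, -175.3]
contact_force: [0.4, -0.3, 0.8]
gripper_width: 0.0658
gripper_force: 0.0
```

```bash
cat > m.py <<'E'
from h import *
c=cap('top','t6.png');b=cap('scene','s6.png')
for n,k in (('top',c),('scene',b)):
    P=cloud(k)
    for nm,a in dict(cap=((.568,-.122),.05,.022,.045,.032),plug=((.63,-.242),.03,.106,.118,.114),neck=((.439,-.327),.035,.082,.1,.09),coup=((.549,-.396),.03,.13,.17,.148)).items():
        try: print(n,nm,blob(k,P,*a))
        except Exception as e: print(n,nm,e)
E
python3 m.py
```

```text
top cap ('mean', array([ 0.5678, -0.1236], dtype=float32), 'circ', array([ 0.5676, -0.1238]), 0.0221, 'z', np.float64(0.0299), 232)
top plug ('mean', array([ 0.6298, -0.2419], dtype=float32), 'circ', array([ 0.6305, -0.2422]), 0.0133, 'z', np.float64(0.1121), 73)
top neck ('mean', array([ 0.4463, -0.3385], dtype=float32), 'circ', array([ 0.4463, -0.3385]), 0.0013, 'z', np.float64(0.0874), 2)
top coup ('mean', array([ 0.5491, -0.3919], dtype=float32), 'circ', array([ 0.5501, -0.3924]), 0.0131, 'z', np.float64(0.1453), 18)
scene cap ('mean', array([ 0.5652, -0.1272], dtype=float32), 'circ', array([ 0.5661, -0.1275]), 0.024, 'z', np.float64(0.0312), 139)
scene plug ('mean', array([ 0.624 , -0.2463], dtype=float32), 'circ', array([ 0.6253, -0.2445]), 0.0153, 'z', np.float64(0.1132), 43)
scene neck ('mean', array([ 0.4351, -0.3294], dtype=float32), 'circ', array([ 0.435 , -0.3293]), 0.0179, 'z', np.float64(0.0881), 76)
scene coup ('mean', array([ 0.5511, -0.397 ], dtype=float32), 'circ', array([ 0.5511, -0.397 ]), 0.0081, 'z', np.float64(0.1544), 6)
```

Both views show the cap standing upright on the mat at (0.568,-0.124), top at 0.031 m. Next I go over the plug and look at the bare mouth from above.

Emit:
{"fn": "move_arm", "kwargs": {
  "plan": [
    [1, 0.025, 0.035, 0.005, 0, 0, 0],
    [1, 0.025, 0.035, 0, 0, 0, 0],
    [1, 0.025, 0.035, 0, 0, 0, 0],
    [1, 0.025, 0.035, 0, 0, 0, 0],
    [1, 0.025, 0.035, 0, 0, 0, 0],
    [1, 0.025, 0.035, 0, 0, 0, 0],
    [1, 0.025, 0.035, 0, 0, 0, 0],
    [1, 0.027, 0.036, 0, 0, 0, 0],
    [1, 0, 0, 0, 0, 0, 0],
    [1, 0, 0, 0, 0, 0, 0]
  ]
}}

```text
time_s: 14.02
tcp_pos: [0.6321, -0.2375, 0.1878]
eef_rot: [180.0, -0.0, -174.9]
contact_force: [0.1, 0.4, -0.4]
gripper_width: 0.0874
gripper_force: 0.0
```

```bash
cat > n.py <<'E'
from h import *
c=cap('top','t7.png');P=cloud(c)
m=(np.hypot(P[...,0]-.439,P[...,1]+.328)<.03)&(P[...,2]>.08)&(P[...,2]<.1);print(m.sum())
print('neck',blob(c,P,(.439,-.328),.035,.078,.1,.09))
# image of bore: grey contour near the projected mouth
p,_=cv2.projectPoints(np.array([[.439,-.327,.09]]),cv2.Rodrigues(np.array(c['R']))[0],np.array(c['t']),c['intrinsics'],np.array(c['D']));print(p)
u,v=p[0,0].astype(int)
g=cv2.cvtColor(c['img'],cv2.COLOR_RGB2GRAY)[v-14:v+15,u-14:u+15]
cv2.imwrite('pics/neck.png',cv2.resize(cv2.cvtColor(c['img'],cv2.COLOR_RGB2BGR)[v-25:v+25,u-30:u+30],None,fx=10,fy=10,interpolation=cv2.INTER_CUBIC));print(u,v)
np.set_printoptions(linewidth=200);print(g)
print(telemetry.get_state()['tcp_pos'])
E
python3 n.py
```

```text
103
neck ('mean', array([ 0.439 , -0.3269], dtype=float32), 'circ', array([ 0.4392, -0.3266]), 0.0173, 'z', np.float64(0.0872), 106)
[[[335.17195206 249.59430998]]]
335 249
[[ 50  50  49  49  48  48  48  49  49  53  59  61  61  59  61  61  60  59  59  60  59  57  55  53  52  53  54  54  53]
 [ 78  79  78  78  77  76  77  77  81  96 117 125 124 124 124 123 124 124 122 121 117 105  77  58  53  53  51  53  52]
 [131 133 132 131 132 131 130 130 138 169 209 221 223 221 220 219 219 217 212 204 200 185 137  78  54  52  52  53  52]
 [158 161 161 161 161 160 160 160 170 211 242 246 246 246 247 247 246 243 234 219 220 225 190 109  58  54  53  52  52]
 [162 168 171 169 169 169 169 172 189 226 246 248 248 249 250 250 250 244 219 185 193 222 209 123  59  54  53  53  52]
 [164 170 171 170 169 170 177 193 219 237 244 245 245 246 247 248 248 242 208 162 169 213 211 128  60  53  53  54  53]
 [167 171 168 166 163 177 208 228 239 243 243 243 243 243 244 244 245 242 223 185 196 225 217 128  59  54  53  53  53]
 [168 166 158 147 152 193 233 244 245 243 239 239 240 241 239 239 239 239 234 226 231 237 221 
[... 1862 characters left out ...]
0 239 239 235 231 231 230 215 189 171 141  88  55  53  53  54  54]
 [196 187 166 142 127 140 189 236 249 250 250 249 247 246 245 242 238 232 219 193 177 176 157  98  59  55  54  53  54]
 [194 195 187 172 150 138 151 188 222 237 243 247 248 248 244 236 225 215 197 173 169 197 195 121  61  56  54  55  54]
 [186 195 195 189 175 161 154 160 176 196 214 232 245 245 236 225 217 216 205 164 161 204 211 133  65  55  55  55  55]
 [180 195 199 197 189 176 170 167 168 173 186 223 246 248 244 242 240 237 218 165 152 181 182 118  65  57  57  55  56]
 [183 196 198 198 193 185 176 173 172 172 185 226 248 251 251 250 250 247 233 191 176 186 170 111  65  59  55  57  57]]
[ 0.63177076 -0.23824152  0.18785699]
```

View pics/neck.png

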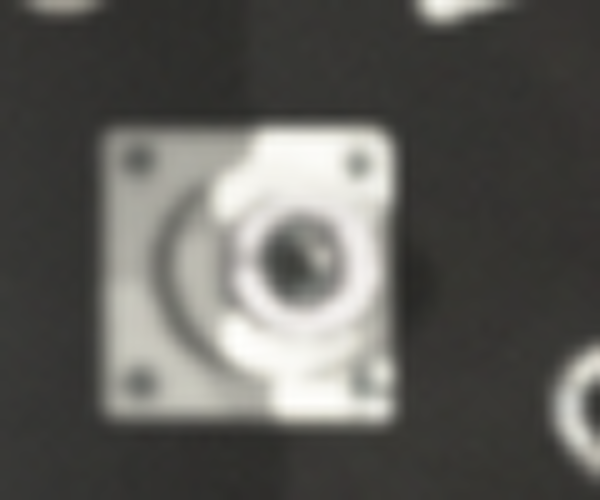

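The crop shows the bare bore centred at (302,260), i.e. pixel (334.7,249.5), so the mouth is at about (0.439,-0.327). The plug-to-mouth shift is (-0.191,-0.085). I descend on the plug.

Emit:
{"fn": "move_arm", "kwargs": {
  "plan": [
    [1, 0, 0, -0.03, 0, 0, 0],
    [1, 0, 0, -0.03, 0, 0, 0],
    [1, 0, 0, -0.01, 0, 0, 0],
    [1, 0, 0, 0, 0, 0, 0]
  ]
}}

```text
time_s: 14.58
tcp_pos: [0.6314, -0.2395, 0.1177]
eef_rot: [-180.0, -0.0, -175.1]
contact_force: [-0.4, -0.2, 0.2]
gripper_width: 0.0877
gripper_force: 0.0
```

Emit:
{"fn": "move_arm", "kwargs": {
  "plan": [
    [1, 0, -0.001, -0.02, 0, 0, 0],
    [1, 0, 0, -0.02, 0, 0, 0],
    [1, 0, 0, -0.015, 0, 0, 0],
    [1, 0, 0, -0.008, 0, 0, 0],
    [1, 0, 0, 0, 0, 0, 0],
    [1, 0, 0, 0, 0, 0, 0]
  ]
}}

```text
time_s: 15.32
tcp_pos: [0.6324, -0.2401, 0.0556]
eef_rot: [-180.0, 0.1, -175.0]
contact_force: [-0.0, 0.0, 0.6]
gripper_width: 0.0871
gripper_force: 0.0
```

Emit:
{"fn": "move_arm", "kwargs": {
  "plan": [
    [1, -0.002, -0.0018, -0.001, 0, 0, 0],
    [1, 0, 0, 0, 0, 0, 0],
    [-1, 0, 0, 0, 0, 0, 0],
    [-1, 0, 0, 0, 0, 0, 0],
    [-1, 0, 0, 0, 0, 0, 0],
    [-1, 0, 0, 0, 0, 0, 0],
    [-1, 0, 0, 0, 0, 0, 0],
    [-1, 0, 0, 0, 0, 0, 0],
    [-1, 0, 0, 0, 0, 0, 0],
    [-1, 0, 0, 0, 0, 0, 0],
    [-1, 0, 0, 0, 0, 0, 0]
  ],
  "force": 25
}}

```text
time_s: 16.7
tcp_pos: [0.6299, -0.2418, 0.0537]
eef_rot: [180.0, -0.0, -175.0]
contact_force: [-0.7, -0.8, -0.2]
gripper_width: 0.0257
gripper_force: 25.0
```

Emit:
{"fn": "move_arm", "kwargs": {
  "plan": [
    [-1, 0, 0, 0.005, 0, 0, 0],
    [-1, 0, 0, 0.015, 0, 0, 0],
    [-1, 0, 0, 0.03, 0, 0, 0],
    [-1, 0, 0, 0.03, 0, 0, 0],
    [-1, 0, 0, 0.03, 0, 0, 0],
    [-1, -0.0191, -0.0085, 0, 0, 0, 0],
    [-1, -0.0191, -0.0085, 0, 0, 0, 0],
    [-1, -0.0191, -0.0085, 0, 0, 0, 0],
    [-1, -0.0191, -0.0085, 0, 0, 0, 0],
    [-1, -0.0191, -0.0085, 0, 0, 0, 0],
    [-1, -0.0191, -0.0085, 0, 0, 0, 0],
    [-1, -0.0191, -0.0085, 0, 0, 0, 0],
    [-1, -0.0191, -0.0085, 0, 0, 0, 0],
    [-1, -0.0191, -0.0085, 0, 0, 0, 0],
    [-1, -0.0191, -0.0085, 0, 0, 0, 0],
    [-1, 0, 0, -0.015, 0, 0, 0],
    [-1, 0, 0, 0, 0, 0, 0],
    [-1, 0, 0, 0, 0, 0, 0]
  ],
  "force": 35
}}

```text
time_s: 18.95
tcp_pos: [0.4392, -0.3268, 0.1486]
eef_rot: [180.0, -0.0, -175.0]
contact_force: [0.9, 0.2, -0.9]
gripper_width: 0.0249
gripper_force: 35.0
```

Emit:
{"fn": "move_arm", "kwargs": {
  "plan": [
    [-1, 0, 0, -0.01, 0, 0, 0],
    [-1, 0, 0, -0.004, 0, 0, 0],
    [-1, 0, 0, -0.003, 0, 0, 0],
    [-1, 0, 0, -0.002, 0, 0, 0],
    [-1, 0, 0, 0, 0, 0, 0]
  ]
}}

```text
time_s: 19.58
tcp_pos: [0.4389, -0.3268, 0.1297]
eef_rot: [180.0, -0.0, -175.0]
contact_force: [-0.4, -0.4, -1.2]
gripper_width: 0.0253
gripper_force: 35.0
```

Tip is 2 mm below the mouth plane with no force.

Emit:
{"fn": "move_arm", "kwargs": {
  "plan": [
    [-1, 0, 0, -0.002, 0, 0, 0],
    [-1, 0, 0, -0.002, 0, 0, 0],
    [-1, 0, 0, -0.002, 0, 0, 0],
    [-1, 0, 0, 0, 0, 0, 0]
  ]
}}

```text
time_s: 20.08
tcp_pos: [0.4387, -0.3268, 0.1236]
eef_rot: [180.0, -0.0, -175.0]
contact_force: [0.2, -0.0, -1.6]
gripper_width: 0.0254
gripper_force: 35.0
```

Emit:
{"fn": "move_arm", "kwargs": {
  "plan": [
    [-1, 0, 0, -0.003, 0, 0, 0],
    [-1, 0, 0, -0.003, 0, 0, 0],
    [-1, 0, 0, -0.003, 0, 0, 0],
    [-1, 0, 0, -0.003, 0, 0, 0],
    [-1, 0, 0, 0, 0, 0, 0]
  ]
}}

```text
time_s: 20.7
tcp_pos: [0.4389, -0.3269, 0.1117]
eef_rot: [-180.0, -0.0, -175.0]
contact_force: [-0.7, 0.8, 0.3]
gripper_width: 0.0251
gripper_force: 35.0
```

Depth is 20 mm and the spring is starting to push. I continue in small steps.

Emit:
{"fn": "move_arm", "kwargs": {
  "plan": [
    [-1, 0, 0, -0.003, 0, 0, 0],
    [-1, 0, 0, -0.003, 0, 0, 0],
    [-1, 0, 0, -0.002, 0, 0, 0],
    [-1, 0, 0, 0, 0, 0, 0]
  ]
}}

```text
time_s: 21.2
tcp_pos: [0.4389, -0.3269, 0.1037]
eef_rot: [-180.0, -0.0, -175.0]
contact_force: [-1.2, 0.6, 2.1]
gripper_width: 0.025
gripper_force: 35.0
```

Emit:
{"fn": "move_arm", "kwargs": {
  "plan": [
    [-1, 0, 0, -0.0015, 0, 0, 0],
    [-1, 0, 0, -0.0015, 0, 0, 0],
    [-1, 0, 0, 0, 0, 0, 0]
  ]
}}

```text
time_s: 21.58
tcp_pos: [0.4389, -0.3269, 0.1008]
eef_rot: [-180.0, 0.0, -175.0]
contact_force: [-1.2, -0.1, 3.7]
gripper_width: 0.0251
gripper_force: 35.0
```

Emit:
{"fn": "move_arm", "kwargs": {
  "plan": [
    [-1, 0, 0, -0.001, 0, 0, 0],
    [-1, 0, 0, -0.001, 0, 0, 0],
    [-1, 0, 0, 0, 0, 0, 0]
  ]
}}

```text
time_s: 21.95
tcp_pos: [0.4389, -0.3269, 0.0989]
eef_rot: [-180.0, 0.0, -175.0]
contact_force: [-1.0, 0.3, 4.7]
gripper_width: 0.0255
gripper_force: 35.0
```

Emit:
{"fn": "move_arm", "kwargs": {
  "plan": [
    [-1, 0, 0, -0.001, 0, 0, 0],
    [-1, 0, 0, 0, 0, 0, 0]
  ]
}}

```text
time_s: 22.2
tcp_pos: [0.439, -0.3269, 0.0979]
eef_rot: [-180.0, 0.0, -175.0]
contact_force: [-1.5, -0.7, 4.4]
gripper_width: 0.0252
gripper_force: 35.0
```

Emit:
{"fn": "move_arm", "kwargs": {
  "plan": [
    [-1, 0, 0, -0.001, 0, 0, 0],
    [-1, 0, 0, 0, 0, 0, 0]
  ]
}}

```text
time_s: 22.45
tcp_pos: [0.4389, -0.3268, 0.0968]
eef_rot: [-180.0, 0.0, -175.0]
contact_force: [-1.9, 0.6, 4.3]
gripper_width: 0.0252
gripper_force: 35.0
```

Emit:
{"fn": "move_arm", "kwargs": {
  "plan": [
    [-1, 0, 0, -0.001, 0, 0, 0],
    [-1, 0, 0, 0, 0, 0, 0]
  ]
}}

```text
time_s: 22.7
tcp_pos: [0.4389, -0.3269, 0.0957]
eef_rot: [-180.0, 0.0, -175.0]
contact_force: [-1.2, -0.2, 3.8]
gripper_width: 0.0253
gripper_force: 35.0
```

Emit:
{"fn": "move_arm", "kwargs": {
  "plan": [
    [-1, 0, 0, -0.001, 0, 0, 0],
    [-1, 0, 0, 0, 0, 0, 0]
  ]
}}

```text
time_s: 22.95
tcp_pos: [0.4389, -0.3268, 0.0947]
eef_rot: [-180.0, -0.0, -175.0]
contact_force: [-1.0, -0.8, 3.5]
gripper_width: 0.025
gripper_force: 35.0
```

Emit:
{"fn": "move_arm", "kwargs": {
  "plan": [
    [-1, 0, 0, -0.001, 0, 0, 0],
    [-1, 0, 0, 0, 0, 0, 0]
  ]
}}

```text
time_s: 23.2
tcp_pos: [0.4388, -0.3268, 0.0937]
eef_rot: [-180.0, -0.0, -175.0]
contact_force: [-1.2, -1.4, 4.3]
gripper_width: 0.0256
gripper_force: 35.0
```

Emit:
{"fn": "move_arm", "kwargs": {
  "plan": [
    [-1, 0, 0, -0.001, 0, 0, 0],
    [-1, 0, 0, 0, 0, 0, 0]
  ]
}}

```text
time_s: 23.45
tcp_pos: [0.4389, -0.3268, 0.0927]
eef_rot: [180.0, 0.0, -175.0]
contact_force: [0.1, -0.3, 2.7]
gripper_width: 0.0254
gripper_force: 35.0
```

Emit:
{"fn": "move_arm", "kwargs": {
  "plan": [
    [-1, 0, 0, -0.001, 0, 0, 0],
    [-1, 0, 0, 0, 0, 0, 0]
  ]
}}

```text
time_s: 23.7
tcp_pos: [0.4388, -0.3268, 0.0915]
eef_rot: [180.0, -0.0, -175.0]
contact_force: [-0.4, 0.1, 1.4]
gripper_width: 0.0253
gripper_force: 35.0
```

The force dipped at about 40 mm. Next I feel for the stop.

Emit:
{"fn": "move_arm", "kwargs": {
  "plan": [
    [-1, 0, 0, -0.0007, 0, 0, 0],
    [-1, 0, 0, 0, 0, 0, 0]
  ]
}}

```text
time_s: 23.95
tcp_pos: [0.4388, -0.3268, 0.0909]
eef_rot: [180.0, -0.0, -175.0]
contact_force: [0.4, -0.7, 0.9]
gripper_width: 0.0252
gripper_force: 35.0
```

Emit:
{"fn": "move_arm", "kwargs": {
  "plan": [
    [-1, 0, 0, -0.0007, 0, 0, 0],
    [-1, 0, 0, 0, 0, 0, 0]
  ]
}}

```text
time_s: 24.2
tcp_pos: [0.4389, -0.3268, 0.0904]
eef_rot: [-180.0, 0.0, -175.0]
contact_force: [-0.5, -0.9, 4.3]
gripper_width: 0.0251
gripper_force: 35.0
```

Emit:
{"fn": "move_arm", "kwargs": {
  "plan": [
    [-1, 0, 0, -0.0006, 0, 0, 0],
    [-1, 0, 0, 0, 0, 0, 0]
  ]
}}

```text
time_s: 24.45
tcp_pos: [0.4389, -0.3268, 0.0899]
eef_rot: [-180.0, 0.0, -175.0]
contact_force: [-1.9, -0.4, 4.5]
gripper_width: 0.0252
gripper_force: 35.0
```

Emit:
{"fn": "move_arm", "kwargs": {
  "plan": [
    [-1, 0, 0, -0.0007, 0, 0, 0],
    [-1, 0, 0, 0, 0, 0, 0]
  ]
}}

```text
time_s: 24.7
tcp_pos: [0.4389, -0.3268, 0.0891]
eef_rot: [-180.0, 0.0, -175.0]
contact_force: [-1.4, -0.6, 4.8]
gripper_width: 0.0253
gripper_force: 35.0
```

Emit:
{"fn": "move_arm", "kwargs": {
  "plan": [
    [-1, 0, 0, -0.0007, 0, 0, 0],
    [-1, 0, 0, 0, 0, 0, 0]
  ]
}}

```text
time_s: 24.95
tcp_pos: [0.439, -0.327, 0.0889]
eef_rot: [-180.0, 0.0, -175.0]
contact_force: [-1.5, -0.1, 7.8]
gripper_width: 0.0249
gripper_force: 35.0
```

Emit:
{"fn": "move_arm", "kwargs": {
  "plan": [
    [-1, 0, 0, -0.0007, 0, 0, 0],
    [-1, 0, 0, 0, 0, 0, 0]
  ]
}}

```text
time_s: 25.2
tcp_pos: [0.4391, -0.3271, 0.0888]
eef_rot: [-180.0, 0.0, -175.0]
contact_force: [-2.9, 0.9, 13.7]
gripper_width: 0.0254
gripper_force: 35.0
```

Emit:
{"fn": "move_arm", "kwargs": {
  "plan": [
    [-1, 0, 0, -0.0005, 0, 0, 0],
    [-1, 0, 0, 0, 0, 0, 0]
  ]
}}

```text
time_s: 25.45
tcp_pos: [0.4392, -0.3271, 0.0887]
eef_rot: [-179.9, 0.1, -175.0]
contact_force: [-4.8, 1.6, 17.4]
gripper_width: 0.0252
gripper_force: 35.0
```

The force climbed steeply past 12 N at 43 mm, so the plug should be locked. I confirm with a small pull.

Emit:
{"fn": "move_arm", "kwargs": {
  "plan": [
    [-1, 0, 0, 0.0015, 0, 0, 0],
    [-1, 0, 0, 0.001, 0, 0, 0],
    [-1, 0, 0, 0.001, 0, 0, 0],
    [-1, 0, 0, 0.001, 0, 0, 0],
    [-1, 0, 0, 0, 0, 0, 0]
  ]
}}

```text
time_s: 26.08
tcp_pos: [0.4387, -0.3266, 0.0909]
eef_rot: [180.0, -0.0, -175.0]
contact_force: [0.3, -1.1, -4.0]
gripper_width: 0.0256
gripper_force: 35.0
```

Emit:
{"fn": "move_arm", "kwargs": {
  "plan": [
    [-1, 0, 0, 0.001, 0, 0, 0],
    [-1, 0, 0, 0, 0, 0, 0]
  ]
}}

```text
time_s: 26.32
tcp_pos: [0.4381, -0.3262, 0.0913]
eef_rot: [179.9, -0.1, -175.1]
contact_force: [1.4, -2.6, -14.1]
gripper_width: 0.0255
gripper_force: 35.0
```

It resists the pull, so it is locked. I relax and release.

Emit:
{"fn": "move_arm", "kwargs": {
  "plan": [
    [-1, 0, 0, -0.0015, 0, 0, 0],
    [-1, 0, 0, 0, 0, 0, 0],
    [0.3, 0, 0, 0, 0, 0, 0],
    [0.3, 0, 0, 0, 0, 0, 0],
    [0.3, 0, 0, 0, 0, 0, 0],
    [0.3, 0, 0, 0, 0, 0, 0],
    [0.3, 0, 0, 0, 0, 0, 0],
    [0.3, 0, 0, 0, 0, 0, 0],
    [0.3, 0, 0, 0, 0, 0, 0],
    [0.3, 0, 0, 0.02, 0, 0, 0],
    [0.3, 0, 0, 0.03, 0, 0, 0],
    [0.3, 0, 0, 0.04, 0, 0, 0],
    [0.3, 0, 0, 0.03, 0, 0, 0],
    [0.3, -0.03, -0.05, 0, 0, 0, 0],
    [0.3, -0.03, -0.05, 0, 0, 0, 0],
    [0.3, -0.03, -0.05, 0, 0, 0, 0],
    [0.3, -0.03, -0.05, 0, 0, 0, 0],
    [0.3, 0, 0, 0, 0, 0, 0],
    [0.3, 0, 0, 0, 0, 0, 0]
  ]
}}

```text
time_s: 28.7
tcp_pos: [0.3185, -0.5268, 0.2108]
eef_rot: [180.0, -0.0, -175.1]
contact_force: [-0.1, -0.1, 0.2]
gripper_width: 0.0573
gripper_force: 0.0
```

Run:
```python
from h import *
for n in ('top','scene'):
    k=cap(n);P=cloud(k)
    m=(np.hypot(P[...,0]-.439,P[...,1]+.327)<.02)&(P[...,2]>.1)&(P[...,2]<.22)
    print(n,m.sum(),'plug z pct',np.percentile(P[m][:,2],[50,75,95]).round(3) if m.any() else '')
    for nm,a in dict(plug=((.439,-.327),.03,.135,.16,.15),cap=((.568,-.122),.05,.022,.045,.032)).items():
        try: print(nm,blob(k,P,*a))
        except Exception as e: print(nm,e)
```

```text
top 157 plug z pct [0.148 0.151 0.159]
plug ('mean', array([ 0.4401, -0.3255], dtype=float32), 'circ', array([ 0.4406, -0.3252]), 0.0138, 'z', np.float64(0.1494), 118)
cap ('mean', array([ 0.5679, -0.1237], dtype=float32), 'circ', array([ 0.5676, -0.1238]), 0.0221, 'z', np.float64(0.0295), 231)
scene 142 plug z pct [0.143 0.152 0.161]
plug ('mean', array([ 0.433 , -0.3311], dtype=float32), 'circ', array([ 0.4342, -0.3299]), 0.0166, 'z', np.float64(0.1499), 74)
cap ('mean', array([ 0.565 , -0.1271], dtype=float32), 'circ', array([ 0.5638, -0.1273]), 0.0245, 'z', np.float64(0.0312), 139)
```

```bash
python3 -c "
from h import *
print(workorder.close_job())"
```

```text
the job is handed in; nothing more can be done
None
```

The cap stands upright on the mat and the plug is locked in the previously capped fitting, its grip about 42 mm above the mouth and holding against a 14 N pull; the job is handed in (at about 29 s), but no verdict came back.

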